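# Close the hob's battery box and hold its cover down

### The job

The hob's grey ignition battery box stands open on the worktop. First slide its white cover fully shut over the batteries; then turn the red quarter-turn fastener clockwise until its slot points at the two yellow marks, one on each side of the box; then press the cover fully down against the box's spring-loaded seal. Finish while still holding it pressed down, without letting go, and leave the jars around it where they are.

Things in the scene. Friction and masses are not known exactly. Their poses are not given: they have to be found in the camera images.
- battery_box: grey box fixed to the worktop, 100 mm (its x) by 200 mm (its y) by 50 mm high; origin at the centre of its underside, z up; it stands at a different place and yaw each time. The white cover lies on its top and slides along the box's y axis between two dark guide rails (at x = +-44.5 mm, 5 mm wide, top 58 mm above the worktop). The battery bay with two blue cells lies at the -y end (y -90 to -16 mm).
- receptacle (a point): centre of the receiving slot in the box's top face (50 mm above the worktop, at x 0, y +5 mm of the box), which the fastener's cross bar must drop into; axes as the box's. The receiving slot (36 x 11.6 mm) runs along the box's x axis; hidden under the cover when shut. The two yellow marks on the rails and the box's sides lie on this x axis, 45 mm to either side.
- wing (a point): centre of the red wing of the fastener, a grip 40 mm long (its y axis), 12 mm thick (its x axis) and 24 mm tall, on a black disc of 34 mm diameter; the disc's top is 12 mm below this point and 66 mm above the worktop, the wing's top 12 mm above this point. A black slot line runs along the wing's top. The fastener is carried by the cover, on its centre line, so the point moves with it and turns with the wing; with the cover shut it stands straight over the receptacle.
- cover_slide (a joint): how far the cover stands open, m: 0 fully shut (hard stop), 0.06 fully open; grows as the cover moves towards the box's +y. About 1.5 N of friction; it stays where it is left. The cover (74 x 120 x 5 mm white plate, top 60 mm above the worktop) can be moved by the wing.
- cover_press (a joint): how far the cover is pressed down towards the box, m: 0 raised, 0.005 fully down (hard stop). Springs lift it again: about 3 N to start, 10.5 N fully down. The fastener's cross bar under the cover blocks it after about 1 mm unless the cover is shut within some 2 mm and the fastener is aligned within about 0.2 rad.
- fastener (a joint): angle of the fastener, rad, growing clockwise seen from above: 0 wing along the box's y (along the cover), 1.571 wing across the box, along its x, slot in line with the yellow marks and the receiving slot. No stop at 1.571 (range -0.1 to 2.1); friction 0.03 N m holds it where it is left.
- purple_jar: the round jar with the purple lid; a bystander, standing loose; origin at the centre of its underside: 77 mm across, 101 mm high
- green_jar: the round jar with the green lid; a bystander, standing loose; origin at the centre of its underside: 80 mm across, 126 mm high
- spice_jar: the small spice shaker with the black cap; a bystander, standing loose; origin at the centre of its underside: 41 mm across, 105 mm high

How it is judged:
On the way, in this order (a step that is already met when the one before it is completed fails the run):
1. the cover is slid fully shut, the fastener not yet turned to its marks (value of joint cover_slide below 0.0035 m), for 0.2 s.
2. with the cover shut, the fastener's slot is in line with the yellow marks (value of joint cover_slide below 0.0035 m and value of joint fastener between 1.35 and 1.79 rad), for 0.2 s.
At the end, for the whole second after the job is handed in: the cover is shut (within 3.5 mm), the slot is in line with the marks (within 0.22 rad), and the robot still touches the cover or its fastener and holds the cover pressed down (at least 3.8 of its 5 mm) (all of step 2 and value of joint cover_press above 0.0038 m and contact force between any of the fingers, the arm and cover_slide above 2 N); the arm keeps its last pose, push and grip.
It fails at once if the round jar with the purple lid is pushed away or knocked over (distance of purple_jar from where it was at the start of the episode above 0.03 m or angle between purple_jar's own z axis and vertical above 0.5 rad).
It fails at once if the round jar with the green lid is pushed away or knocked over (distance of green_jar from where it was at the start of the episode above 0.03 m or angle between green_jar's own z axis and vertical above 0.5 rad).
It fails at once if the small spice shaker with the black cap is pushed away or knocked over (distance of spice_jar from where it was at the start of the episode above 0.03 m or angle between spice_jar's own z axis and vertical above 0.5 rad).
It also fails if it takes over 38 s, if anything falls off the work surface, if the arm or the gripper's body presses on something with over 40 N, if the wrist force passes 120 N, or if a joint passes its speed limit or range.

### The arm

A 7-joint arm with a two-finger parallel gripper is mounted at the origin on a cart in front of the work surface, level with it; the furniture and walls round the work are solid. World frame = base frame: x ahead of the robot, y to its left, z up, the work surface at z = 0. Lengths are in m, angles in rad, forces in N, time in s.
With the tool pointing down it reaches from about 0.4 to 0.85 m from the base axis. Payload 4.5 kg.
Tool frame: the origin (TCP) lies at the very end of the fingers, on their centre line; the grasp point (between the pads) lies 19 mm behind it (r.pinch_z is the distance from the TCP to the grasp point, in m); z points along the fingers, y is the line along which they close (so a half turn about z gives the same grasp; the last joint's range is limited). The gripper opens to 88 mm and grips with 3 to 60 N. Pads are 18 mm wide; open, the fingers measure 123 mm over their backs; the gripper's body (75 mm by 187 mm) begins 45 mm behind the grasp point.
Start: joints at [-1.218, 0.689, -0.195, 1.565, 0.157, 0.902, -0.215], TCP at [0.196, 0.594, 0.239] pointing down, gripper open.
Joint ranges: [-3.01, 3.01], [-0.46, 2.08], [-1.47, 1.51], [0.13, 2.56], [-1, 4.14], [0.04, 2.09], [-2.66, 2.66]. Speed limits (rad/s): [2.57, 2.57, 3.14, 3.14, 3.14, 3.14, 3.14].

### API

Orientations are given as a unit quaternion [x, y, z, w].
In Python, from plant import r, cams gives the robot as it stands.
- The arm moves only by the shell command python3 -m pendant 'ROWS' [FORCE]. ROWS is JSON, a list of rows, each a list of 3 entries, a list of its own where there are three numbers: the closure, from -1 (fully open) to 1 (shut), then the shift along the tool's x, y, z in mm, then the turn, a rotation vector about the tool's x, y, z in degrees. A call has 1 to 8 rows; each row shifts and turns the commanded pose from where the row before left it, along the tool's axes as they then stand; what a row does not reach is not made up. A row lasts 1/8 s, in which the tool goes at most 62.5 mm and 10.7 degrees, less where a joint would pass 70% of its speed; a pose out of reach is approached as far as the arm can. A call with a gripper value outside its range is refused whole. The fingers move at their own pace and stop on an object; FORCE is the grip in N (left out, the last holds). Time passes only in rows, so rows that do not move let the fingers close. It gives the time, the measured TCP pose, the force, the opening and the grip force at its end, in the units of the state.
- r.get_state(): the state, without advancing time (a new reading comes with each control period).
- cams.snapshot(name): name is "scene" or "side" or "wrist"; returns a dict with "img" (400x640x3 uint8, red, green, blue), "camera_matrix" (3x3 intrinsics, pixels), "D" ([k1, k2, p1, p2, k3] as OpenCV has them; the pictures are not rectified), "camera_from_world" (4x4, takes a point from world to camera coordinates); the wrist camera has in their place "tool_from_camera" (4x4, takes a point from camera to tool coordinates, whose origin is the TCP and whose axes are the flange's). Camera axes: x right, y up, looking along -z (the intrinsics and any distortion apply to the point x, -y, -z); pixel columns grow to the right and rows downward; lengths in m; the calibration is good to about 2 mm. A picture is of the moment at which its call begins: read the wrist's pose just before it. There is no depth.
- r.finish_job(): hands the job in; it is judged then, once.
The state is a dict: "clock": time; "q": joint angles; "qd": joint speeds; "joint_torque": joint torques, N m; "tool_pos": TCP position; "eef_rot": TCP orientation; "contact_force": force on the tool from outside, world axes, zero at the start; "moment": the same for the moment, N m; "opening": opening from 0.0 (shut) to 1.0 (fully open); "finger_force": force on a finger pad.
Only numpy, scipy, OpenCV 4.12 (cv2) and the standard library are available. Lean on these libraries where they do the work, as an engineer would, in place of code of your own. Each camera call takes 0.05 s, during which the arm holds its last target. There are 200 camera calls.

## Working session

There is one attempt and no reset: what is moved stays moved. The work goes in short steps, Python scripts to look and compute and a shell command to move; the robot and the scene stay as the last step left them, time stands still between calls to the robot, and variables do not carry over. Pictures are saved under pics/ and viewed, at most 10 in all, crops included, and the job is handed in when it is done.

```bash
ls; mkdir -p pics
python3 - <<'E'
from plant import r,cams
import cv2,numpy as np
s=r.get_state(); print(s, r.pinch_z)
for n in ["scene","side"]:
    d=cams.snapshot(n); cv2.imwrite(f"pics/{n}0.png",d["img"][:,:,::-1])
    np.savez(f"pics/{n}0.npz",K=d["camera_matrix"],D=d["D"],T=d["camera_from_world"])
    print(n,d["camera_matrix"],d["D"],np.linalg.inv(d["camera_from_world"]).round(3))
E
```

```text
pics
{'clock': 0.0, 'q': array([-1.21817944,  0.6899728 , -0.19454644,  1.56635286,  0.15731396,
        0.90252308, -0.21511151]), 'qd': array([-0.00027425, -0.00113498, -0.00125386,  0.00011265,  0.00067012,
        0.00020902, -0.00044678]), 'joint_torque': array([-3.92849843e-04, -5.27565122e+01, -1.26686085e+00, -1.53422642e+01,
       -5.26084215e-02,  6.68846100e-03,  1.79004164e-04]), 'tool_pos': array([0.19573541, 0.59287947, 0.23791551]), 'eef_rot': array([ 1.58680944e-01,  9.87329475e-01, -9.26464448e-04, -8.27950613e-05]), 'contact_force': array([ 0.5260626 , -0.78159133,  0.60293039]), 'moment': array([-0.0429668 ,  0.02209233, -0.02138191]), 'finger_force': 0.0, 'opening': 1.0017629621981525} 0.0187
scene [[455.01746481   0.         323.84275137]
 [  0.         455.01746481 200.73928275]
 [  0.           0.           1.        ]] [-0.05231872  0.          0.          0.          0.        ] [[ 0.907  0.284 -0.311  0.262]
 [-0.421  0.644 -0.638 -0.734]
 [ 0.019  0.71   0.704  0.809]
 [ 0.     0.     0.     1.   ]]
side [[460.4102978    0.         319.42789694]
 [  0.         460.4102978  189.24435109]
 [  0.           0.           1.        ]] [-0.03771218  0.          0.          0.          0.        ] [[-0.995  0.052 -0.08   0.485]
 [-0.095 -0.665  0.741  0.742]
 [-0.014  0.745  0.667  0.821]
 [ 0.     0.     0.     1.   ]]
```

View pics/scene0.png

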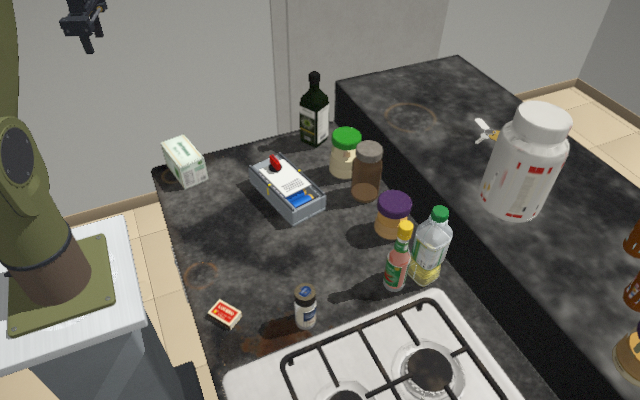

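View pics/side0.png

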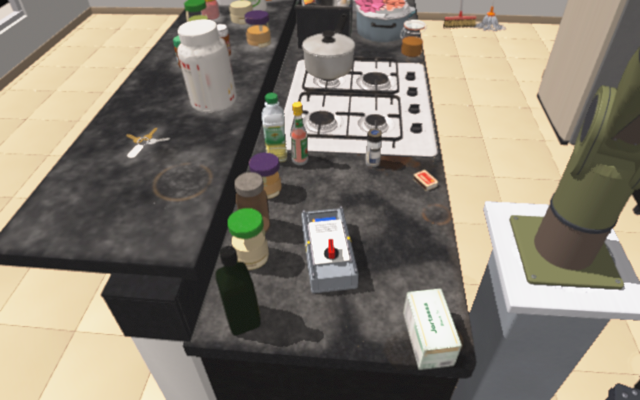

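The scene view has the box at about (287,187), with the red wing at (275,163) and the cells at (300,200). The purple jar (393,215) and green jar (345,152) are beyond it, and the spice jar is at (305,307). The side view shows the box at (330,248) with the wing at (331,248). I'll enlarge both.

Run:
```python
import cv2,numpy as np
a=cv2.imread("pics/scene0.png")[143:233,243:333]; b=cv2.imread("pics/side0.png")[200:300,295:365]
f=lambda x:cv2.resize(x,None,fx=5,fy=5,interpolation=cv2.INTER_CUBIC)
o=np.zeros((500,800,3),np.uint8); o[:450,:450]=f(a); o[:,450:]=f(b); cv2.imwrite("pics/crop0.png",o)
```

```text
(no output)
```

View pics/crop0.png

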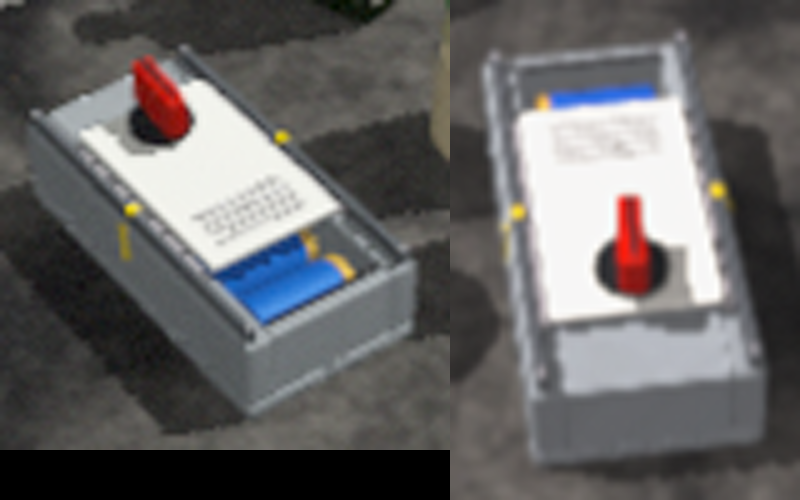

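The crops show the yellow marks at (133,209) and (282,137) in the scene view, and (517,211) and (717,189) in the side view. The wing lies along the cover. Next I'll fit the box pose.

```bash
cat > h.py <<'E'
import numpy as np,cv2
from scipy.optimize import least_squares
from scipy.spatial.transform import Rotation as R
def proj(K,D,T,P):
    p=(T@np.c_[P,np.ones(len(P))].T)[:3].T*[1,-1,-1]
    return cv2.projectPoints(p,np.zeros(3),np.zeros(3),K,D)[0].reshape(-1,2)
def box2w(x,P):
    c,s=np.cos(x[2]),np.sin(x[2]); P=np.asarray(P,float)
    return np.c_[x[0]+c*P[:,0]-s*P[:,1],x[1]+s*P[:,0]+c*P[:,1],P[:,2]]
E
python3 - <<'E'
from h import *
L={n:np.load(f"pics/{n}0.npz") for n in("scene","side")}
C={n:(l["K"],l["D"],l["T"]) for n,l in L.items()}
ob={"scene":([(133,209),(282,137),(248,412),(413,325)],[(-.0445,.005,.058),(.0445,.005,.058),(-.05,-.1,0),(.05,-.1,0)],(243,143),0),
"side":([(517,211),(717,189),(535,462),(760,440)],[(.0445,.005,.058),(-.0445,.005,.058),(.05,.1,0),(-.05,.1,0)],(295,200),450)}
px=lambda n,p:np.array([( (u-ob[n][3])/5+ob[n][2][0]-.4, v/5+ob[n][2][1]-.4) for u,v in p])
res=lambda x,n:(proj(*C[n],box2w(x,ob[n][1]))-px(n,ob[n][0])).ravel()
for ns in (["scene"],["side"],["scene","side"]):
    best=min((least_squares(lambda x:np.concatenate([res(x,n) for n in ns]),[.5,0.3,a]) for a in np.arange(0,6.3,.8)),key=lambda b:b.cost)
    print(ns,best.x.round(4),np.degrees(best.x[2]),best.fun.round(1))
x=best.x
w={"scene":(163,83),"side":(631,230)}
f=least_squares(lambda y:np.concatenate([(proj(*C[n],box2w(x,[(y[0],y[1],.09)]))-px(n,[w[n]])).ravel() for n in C]),[0,.06])
print("wing box xy",f.x,f.fun.round(1),box2w(x,[(*f.x,.078)]),box2w(x,[(0,.005,.078)]))
# jars: base/lid centres
for nm,u,v,z in(("green",346,136,.126),("purple",394,202,.101),("spice",305,291,.105)):
    g=least_squares(lambda y:(proj(*C["scene"],[(y[0],y[1],z)])-[u,v]).ravel(),[.5,.3]); print(nm,g.x.round(3))
E
```

```text
['scene'] [0.5409 0.0598 0.2266] 12.982583174115296 [-0.4 -1.  -0.4 -0.9  0.4  1.1  0.4  0.5]
['side'] [0.5429 0.0535 0.2174] 12.455136523533833 [ 0.1 -0.5 -0.1 -0.2 -0.6  0.7  0.5 -0.1]
['scene', 'side'] [0.5419 0.0562 0.2149] 12.314375542121605 [ 0.4 -0.3  0.7 -0.1  0.8  2.1  1.1  1.7  0.4  0.4  0.3  0.8 -0.3  1.7
  0.8  1. ]
wing box xy [0.00029664 0.04691019] [-0.2 -1.2  0.2 -0.8] [[0.53215589 0.10212486 0.078     ]] [[0.54080449 0.06111567 0.078     ]]
green [0.711 0.07 ]
purple [ 0.715 -0.159]
spice [ 0.442 -0.295]
```

The box is at (0.542, 0.056) with a yaw of 12.4°. The wing is at (0.532, 0.102), so the cover is open about 42 mm. Both cameras agree to within a few mm, so I'll hover over the wing and take a closer look.

```bash
python3 -m pendant '[[-1,[-39,-30,0],[0,0,0]],[-1,[-39,-30,0],[0,0,0]],[-1,[-39,-30,0],[0,0,0]],[-1,[-39,-30,0],[0,0,0]],[-1,[-39,-30,0],[0,0,0]],[-1,[-39,-30,0],[0,0,0]],[-1,[-39,-30,5],[0,0,0]],[-1,[-39,-30,5],[0,0,0]]]' && python3 -m pendant '[[-1,[-39,-30,10],[0,0,0]],[-1,[-39,-30,10],[0,0,0]],[-1,[-39,-30,5],[0,0,10]],[-1,[-30,-45,0],[0,0,10]],[-1,[0,0,0],[0,0,10]],[-1,[0,0,0],[0,0,10]],[-1,[0,0,0],[0,0,10]],[-1,[0,0,0],[0,0,9]]]'
```

```text
clock: 1.1
tool_pos: [0.4176, 0.2664, 0.2285]
eef_rot: [0.159, 0.987, -0.0, -0.0]
contact_force: [1.0, -0.1, 0.6]
opening: 0.999
finger_force: 0.0
clock: 2.1
tool_pos: [0.5047, 0.0918, 0.2035]
eef_rot: [0.626, 0.779, -0.0, -0.0]
contact_force: [-0.1, 0.6, 0.4]
opening: 1.0
finger_force: 0.0
```

Run:
```python
from plant import r,cams
import cv2,numpy as np
s=r.get_state(); print(s["clock"],s["q"].round(2),s["tool_pos"],s["eef_rot"],s["contact_force"])
d=cams.snapshot("wrist"); cv2.imwrite("pics/w1.png",d["img"][:,:,::-1])
np.savez("pics/w1.npz",K=d["camera_matrix"],D=d["D"],T=d["tool_from_camera"],p=s["tool_pos"],q=s["eef_rot"])
print(d["tool_from_camera"].round(3))
```

```text
2.1 [-0.3   0.6   0.04  1.95 -0.04  0.6  -0.01] [0.50468785 0.09180356 0.20345389] [ 6.26415328e-01  7.79489403e-01 -2.28377028e-04 -2.37258447e-04] [-0.1338125   0.64590759  0.38968815]
[[ 0.     0.955  0.296  0.076]
 [ 1.    -0.    -0.    -0.001]
 [-0.     0.296 -0.955 -0.146]
 [ 0.     0.     0.     1.   ]]
```

View pics/w1.png

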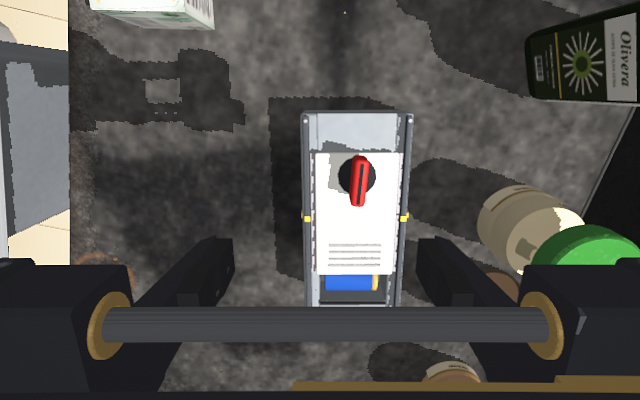

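The wrist view shows the marks at (307,218) and (404,217), and the wing from about (361,160) to (357,205). I'll enlarge it once.

Run:
```python
import cv2
a=cv2.imread("pics/w1.png")[100:220,290:420]; cv2.imwrite("pics/w1c.png",cv2.resize(a,None,fx=5,fy=5,interpolation=cv2.INTER_CUBIC))
```

```text
(no output)
```

View pics/w1c.png

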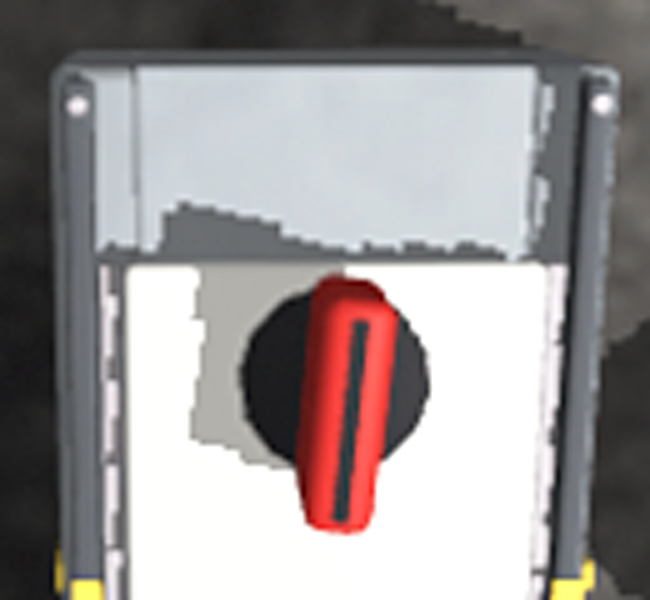

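```bash
cat >> h.py <<'E'
def back(f,pts,z):
    l=np.load(f); u=cv2.undistortPoints(np.array(pts,float).reshape(-1,1,2),l["K"],l["D"]).reshape(-1,2)
    d=np.c_[u[:,0],-u[:,1],-np.ones(len(u))]; Rw=R.from_quat(l["q"]).as_matrix()
    o=Rw@l["T"][:3,3]+l["p"]; D=(Rw@l["T"][:3,:3]@d.T).T
    return o+D*((z-o[2])/D[:,2])[:,None]
E
python3 - <<'E'
from h import *
c=lambda P:[(290+u/5-.4,100+v/5-.4) for u,v in P]
w=back("pics/w1.npz",c([(361,322),(341,520)]),.09); m=back("pics/w1.npz",c([(87,590),(572,588)]),.058); s=back("pics/w1.npz",c([(77,104),(603,104)]),.058); d=back("pics/w1.npz",c([(335,380)]),.066)
an=lambda v:np.degrees(np.arctan2(v[1],v[0]))
print("wing",w.mean(0),np.linalg.norm(w[0]-w[1]),"yaw of y",an(w[0]-w[1]),"disc",d)
print("marks",m.mean(0),np.linalg.norm(m[0]-m[1]),"yaw x",an(m[1]-m[0]),"rail ends",s.mean(0),np.linalg.norm(s[0]-s[1]),an(s[1]-s[0]),"ydir",an(s.mean(0)-m.mean(0)))
l=np.load("pics/w1.npz");Rw=R.from_quat(l["q"]).as_matrix()
print("tool y yaw",an(Rw[:,1]),"delta tool mm",Rw.T@(np.r_[w.mean(0)[:2],.078-.0187]-l["p"])*1000)
E
```

```text
wing [0.53051889 0.10018304 0.09      ] 0.03297675745106167 yaw of y 98.63388273179218 disc [[0.52991019 0.1010363  0.066     ]]
marks [0.53976187 0.06023118 0.058     ] 0.0899015778606094 yaw x 12.71672554918632 rail ends [0.52017455 0.14625502 0.058     ] 0.08930851309912537 12.414825786458316 ydir 102.82734338022881
tool y yaw 12.427707990486205 delta tool mm [  2.61202073  27.1232696  144.13641804]
```

The disc and wing agree with the expected sizes: marks 89.9 mm apart, with 41 mm of slide left. I'll lower to a TCP height of about 69 mm, just above the disc, and grip.

```bash
python3 -m pendant '[[-1,[2,27,20],[0,0,0]],[-1,[0,0,35],[0,0,0]],[-1,[0,0,35],[0,0,0]],[-1,[0,0,25],[0,0,0]],[-1,[0,0,12],[0,0,0]],[-1,[0,0,7],[0,0,0]],[-1,[0,0,0],[0,0,0]]]' 25; python3 -m pendant '[[0,[0,0,0],[0,0,0]],[1,[0,0,0],[0,0,0]],[1,[0,0,0],[0,0,0]],[1,[0,0,0],[0,0,0]],[1,[0,0,0],[0,0,0]],[1,[0,0,0],[0,0,0]]]'
```

```text
clock: 3.02
tool_pos: [0.5311, 0.0998, 0.0699]
eef_rot: [0.624, 0.781, 0.0, 0.0]
contact_force: [-0.0, -0.1, 0.1]
opening: 1.0
finger_force: 0.0
clock: 3.78
tool_pos: [0.5308, 0.0998, 0.0697]
eef_rot: [0.624, 0.781, 0.0, -0.0]
contact_force: [-0.8, 0.3, 0.3]
opening: 0.345
finger_force: 0.0
```

```bash
python3 -m pendant '[[1,[0,0,0],[0,0,0]],[1,[0,0,0],[0,0,0]],[1,[0,0,0],[0,0,0]],[1,[0,0,0],[0,0,0]],[1,[0,0,0],[0,0,0]]]'
```

```text
clock: 4.4
tool_pos: [0.5313, 0.1, 0.0698]
eef_rot: [0.624, 0.781, 0.0, 0.0]
contact_force: [2.1, -0.1, -1.7]
opening: 0.131
finger_force: 25.0
```

Gripped at 11.5 mm with 25 N. Now the slide shut, ending gently against the stop.

```bash
python3 -m pendant '[[1,[-8,0,0],[0,0,0]],[1,[-8,0,0],[0,0,0]],[1,[-8,0,0],[0,0,0]],[1,[-8,0,0],[0,0,0]],[1,[-5,0,0],[0,0,0]],[1,[-3,0,0],[0,0,0]],[1,[-2,0,0],[0,0,0]],[1,[0,0,0],[0,0,0]]]'
```

```text
clock: 5.4
tool_pos: [0.5404, 0.0591, 0.0698]
eef_rot: [0.624, 0.781, 0.0, 0.0]
contact_force: [3.0, 3.2, -2.5]
opening: 0.136
finger_force: 25.0
```

```bash
python3 -m pendant '[[1,[-2,0,0],[0,0,0]],[1,[0,0,0],[0,0,0]],[1,[0,0,0],[0,0,0]]]'
```

```text
clock: 5.78
tool_pos: [0.5404, 0.0589, 0.0697]
eef_rot: [0.624, 0.782, 0.001, -0.001]
contact_force: [2.4, 5.7, -0.8]
opening: 0.135
finger_force: 25.0
```

It is against the stop: the force rises with no motion. Now I'll turn it 90° clockwise, which is positive about tool z.

```bash
python3 -m pendant '[[1,[0,0,0],[0,0,5]],[1,[0,0,0],[0,0,9]],[1,[0,0,0],[0,0,9]],[1,[0,0,0],[0,0,9]],[1,[0,0,0],[0,0,9]],[1,[0,0,0],[0,0,9]],[1,[0,0,0],[0,0,9]],[1,[0,0,0],[0,0,9]]]' && python3 -m pendant '[[1,[0,0,0],[0,0,9]],[1,[0,0,0],[0,0,8]],[1,[0,0,0],[0,0,5]],[1,[0,0,0],[0,0,0]],[1,[0,0,0],[0,0,0]],[1,[0,0,0],[0,0,0]]]'
python3 - <<'E'
from plant import r,cams
import cv2,numpy as np
from scipy.spatial.transform import Rotation as R
s=r.get_state(); y=R.from_quat(s["eef_rot"]).as_matrix()[:,1]; print(np.degrees(np.arctan2(y[1],y[0])),s["moment"],s["q"].round(2))
a=cams.snapshot("scene")["img"][143:233,243:333,::-1]; b=cams.snapshot("side")["img"][200:300,295:365,::-1]
f=lambda x:cv2.resize(x,None,fx=5,fy=5,interpolation=cv2.INTER_CUBIC)
o=np.zeros((500,800,3),np.uint8); o[:450,:450]=f(a); o[:,450:]=f(b); cv2.imwrite("pics/crop1.png",o)
E
```

```text
clock: 6.78
tool_pos: [0.539, 0.0593, 0.0697]
eef_rot: [0.955, 0.297, -0.001, -0.002]
contact_force: [0.4, 6.1, 1.1]
opening: 0.131
finger_force: 25.0
clock: 7.52
tool_pos: [0.5388, 0.0598, 0.0697]
eef_rot: [0.994, 0.112, -0.002, -0.002]
contact_force: [-0.5, 5.1, 1.9]
opening: 0.137
finger_force: 25.0
-77.15827377350283 [ 1.27872487 -0.01457389 -0.01305175] [-0.39  0.89  0.34  1.95 -0.69  0.43 -0.87]
```

View pics/crop1.png

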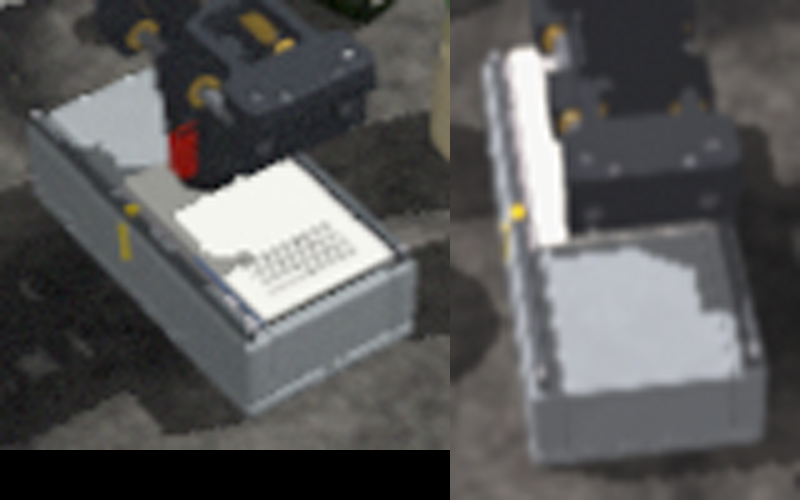

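The cover is fully shut over the cells in both views. The tool turned 89.6°, so the wing now points across the box. Next, press down in steps.

```bash
python3 -m pendant '[[1,[0,0,2],[0,0,0]],[1,[0,0,2],[0,0,0]],[1,[0,0,2],[0,0,0]],[1,[0,0,0],[0,0,0]],[1,[0,0,0],[0,0,0]]]' 40; python3 -m pendant '[[1,[0,0,2],[0,0,0]],[1,[0,0,2],[0,0,0]],[1,[0,0,0],[0,0,0]],[1,[0,0,0],[0,0,0]]]'
```

```text
clock: 8.25
tool_pos: [0.5389, 0.0598, 0.0646]
eef_rot: [0.994, 0.112, -0.001, -0.003]
contact_force: [-2.4, 6.9, 9.6]
opening: 0.129
finger_force: 40.0
clock: 8.75
tool_pos: [0.5391, 0.0599, 0.0639]
eef_rot: [0.994, 0.111, -0.0, -0.004]
contact_force: [-8.8, 7.8, 41.1]
opening: 0.136
finger_force: 40.0
```

It moved 5.1 mm at 9.6 N, which matches the spring, and then the force climbed to 41 N with no travel, which is the hard stop. I'll ease off slightly and check.

```bash
python3 -m pendant '[[1,[0,0,-1.5],[0,0,0]],[1,[0,0,0],[0,0,0]],[1,[0,0,0],[0,0,0]]]'
python3 - <<'E'
from plant import cams
import cv2,numpy as np
w=cams.snapshot("wrist")["img"][:,:,::-1]; a=cams.snapshot("scene")["img"][143:233,243:333,::-1]
o=np.zeros((400+0,800,3),np.uint8); o[:,:400]=w[:,120:520]; o[:,400:]=cv2.resize(a,(400,400),interpolation=cv2.INTER_CUBIC); cv2.imwrite("pics/chk.png",o)
E
```

```text
clock: 9.12
tool_pos: [0.539, 0.0598, 0.0642]
eef_rot: [0.994, 0.112, -0.001, -0.003]
contact_force: [-5.3, 6.7, 29.9]
opening: 0.135
finger_force: 40.0
```

View pics/chk.png

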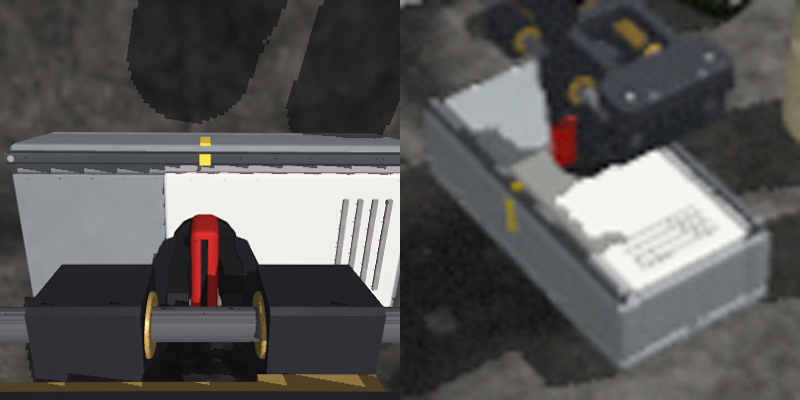

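The wrist view shows the slot on the wing (205,215) to (205,300) in line with the yellow mark at (205,160). In the scene view the cover sits lower between the rails, with the hand pressing at 30 N. Handing in.

```bash
python3 -c "
from plant import r
print(r.finish_job())"
```

```text
the job is handed in; nothing more can be done
None
```

I handed the job in at about 9 s with the cover slid shut, the fastener turned 89.6° clockwise into line with the marks, and the cover held fully down at about 30 N; the jars were left alone, and no verdict came back.

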